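# Gauge a spacer collar on the step mandrel and set the index

## Task

Take the spacer collar that stands on the thin black pad and slide it down the stepped mandrel of the gauge until it stops level on a step; ease it all the way down, do not let it drop, and leave it there. Then read which step it stopped on (one, two or three grooves) and slide the gauge's index along its track so that its pointer stands at the middle of the scale mark with the same number of lines. Leave the two spare collars and the other things on the table where they are.

Things in the scene. Friction and masses are not known exactly. Their poses are not given: they have to be found in the camera images.
- gauge: Fixed bench gauge: aluminium plate 100 (x) by 260 (y) by 12 mm on the table, origin under its centre, z up. Upright steel mandrel at local x 0, y +80; below its pilot it widens in three tapered steps joined by 45-degree shoulders. A collar stops where a shoulder fills its bore. Towards -y a track for the index runs along y at local x +12, with a white scale on its -x side
- mandrel_tip (a point): Top of the mandrel, on its axis, 80 mm above the table; nose diameter 10 here, 18 at 6 mm below, then the pilot, diameter 18-19, down to 64 mm above the table. At the bottom a foot disc of diameter 64, top about 20 mm above the table
- stop_1 (a point): On the mandrel's axis, 72 mm above the table: where the centre of a collar lies when it has stopped on the step with ONE dark groove (diameter 24-25 mm, from 62 to 53 mm above the table); that step shows right below the collar's underside
- stop_2 (a point): On the mandrel's axis, 60 mm above the table: where the centre of a collar lies when it has stopped on the step with TWO dark grooves (diameter 30-31 mm, from 50 to 41 mm above the table); that step shows right below the collar's underside
- stop_3 (a point): On the mandrel's axis, 48 mm above the table: where the centre of a collar lies when it has stopped on the step with THREE dark grooves (diameter 36-37 mm, from 38 to 20 mm above the table); that step shows right below the collar's underside
- mark_1 (a point): Middle of the scale mark with ONE black cross line (22 mm long), flush on the plate at gauge y -60 mm; the pointer stands here when joint index is 0.045
- mark_2 (a point): Middle of the scale mark with TWO black cross lines (22 mm long, 4 mm apart), flush on the plate at gauge y -30 mm; the pointer stands here when joint index is 0.075
- mark_3 (a point): Middle of the scale mark with THREE black cross lines (22 mm long, 4 mm apart), flush on the plate at gauge y 0 mm; the pointer stands here when joint index is 0.105
- index (a joint): Position (m) of the index along its track, 0 at the -y end of the track, growing towards the gauge's +y (towards the mandrel), travel 0 to 0.125. The pointer stands at the middle of the mark with one line at 0.045, two lines at 0.075, three lines at 0.105. It starts below 0.025, slides stiffly (about 1.5 N) and stays where it is left
- index_grip (a point): Centre of the index's black upright grip block, 18 (gauge x) by 16 (gauge y) by 30 mm high, its top 56 mm and this point 41 mm above the table; the block stands on a flat steel carriage 42 by 22 mm whose top is 27 mm above the table and which carries the pointer, level with the block's middle, towards -x
- pad: Thin square black rubber pad, 100 by 100 mm, lying flat and fixed on the table; origin at its centre. The collar to gauge stands on it, within 15 mm of its centre
- collar_a_mid (a point): Collar a: plain aluminium ring, outer diameter 50, height 18, 40-85 g. Three look alike but for the bore (21.5, 27.5 or 33.5 mm; which has which is not told). At the start one stands flat on the pad (the one to gauge), two on the bare table as spares. This point is its centre, 9 mm above its underside; z is the bore axis
- collar_b_mid (a point): Collar b: plain aluminium ring, outer diameter 50, height 18, 40-85 g. Three look alike but for the bore (21.5, 27.5 or 33.5 mm; which has which is not told). At the start one stands flat on the pad (the one to gauge), two on the bare table as spares. This point is its centre, 9 mm above its underside; z is the bore axis
- collar_c_mid (a point): Collar c: plain aluminium ring, outer diameter 50, height 18, 40-85 g. Three look alike but for the bore (21.5, 27.5 or 33.5 mm; which has which is not told). At the start one stands flat on the pad (the one to gauge), two on the bare table as spares. This point is its centre, 9 mm above its underside; z is the bore axis
- heatsink: Bystander, not part of the job, leave it where it is: finned aluminium heatsink 40 by 40 by 24 mm, origin under its centre
- tape_roll: Bystander, not part of the job, leave it where it is: roll of tape, diameter 66, 19 mm high, lying flat, origin under its centre
Not all that is in view belongs to the job. What is shaped like the part that bears collar_b_mid but pink or yellow is not meant.

How it is judged:
By the outcome, as a careful person would: the job done as asked, in the order asked, and still so for the second after the job is handed in, with the robot touching nothing.
It also fails if it takes over 54 s, if anything falls off the work surface, if the arm or the gripper's body presses on something with over 40 N, if the wrist force passes 120 N, or if a joint passes its speed limit or range.

## Robot

A 6-joint arm with a two-finger parallel gripper is mounted at the origin on the work surface; the furniture and walls round the work are solid. World frame = base frame: x ahead of the robot, y to its left, z up, the work surface at z = 0. Lengths are in m, angles in rad, forces in N, time in s.
With the tool pointing down it reaches from about 0.25 to 0.725 m from the base axis. Payload 4 kg.
Tool frame: the origin (TCP) lies midway between the tips of the shut fingers; the grasp point (between the pads) lies 19 mm behind it; z points along the fingers, y is the line along which they close (so a half turn about z gives the same grasp; the last joint's range is limited). The gripper opens to 85 mm and grips with 20 to 120 N. Pads are 22 mm wide; open, the fingers measure 114 mm over their backs; the gripper's body (76 mm by 85 mm) begins 54 mm behind the grasp point. The pads swing forward as they close: fully open they stand 13 mm farther back than shut.
Start: joints at [-1.284, 0.241, 0.005, 1.335, 0, 1.571], TCP at [0.141, -0.48, 0.231] pointing down, gripper open.
Joint ranges: [-2.72, 2.72], [-1.05, 1.87], [-1.09, 1.28], [-1.99, 2.15], [-1.42, 1.44], [-3.14, 3.14]. Speed limits (rad/s): [2.79, 2.79, 3.14, 3.14, 3.14, 3.14].

## Interface

Orientations are given as a unit quaternion [x, y, z, w].
In Python, from workcell import bot gives the robot as it stands. The module is installed in compiled form; this text tells all that it offers.
- The arm moves only by the tool drive_tool, never from a script. Its arguments are lists of equal length, an entry for each row: "slide": the shift along the tool's x, y, z scaled (see below), a list of three; "rotation": the turn, a rotation vector about the tool's x, y, z scaled (see below), a list of three. A call has exactly 8 rows; each row is the pose to reach, as a shift and turn from the pose commanded when the call began, along the tool's axes at that moment; what a row does not reach only later rows make up. The controller multiplies each number of a shift by 250 mm and each number of a turn by 0.5 rad. A row lasts 1/8 s, in which the tool goes at most 62.5 mm and 10.7 degrees, less where a joint would pass 70% of its speed; a pose out of reach is approached as far as the arm can. A call with a number of a shift or a turn outside -1 to 1 is refused whole. A call with a gripper value outside its range is refused whole. "gripper" is the opening, from 0 (shut) to 1 (fully open), set as the call begins (left out, the last holds). The fingers move at their own pace and stop on an object; the grip force is fixed at half the most. Time passes only in rows, so rows that repeat a pose let the fingers close, or fill a call up. It gives the time, the measured TCP pose, the force, the opening and the grip force at its end, in the units of the state.
- bot.get_obs(): the state, without advancing time (a new reading comes with each control period).
- bot.camera(name): name is "scene" or "top" or "wrist"; returns a dict with "image" (480x640x3 uint8, red, green, blue), "z_map" (480x640 float32, m along the optical axis (not along the pixel's ray), 0 where there is no reading), "camera_matrix" (3x3 intrinsics, pixels), "k1" (the pictures are not rectified: a ray, as slopes to the right and down, at radius r is drawn at 1 + k1 r^2 times it, then the intrinsics apply), "xyz" and "orientation" of the camera in the world. Camera axes: x right, y up, looking along -z (the intrinsics and any distortion apply to the point x, -y, -z); pixel columns grow to the right and rows downward; lengths in m; the calibration is good to about 2 mm. A picture is of the moment at which its call begins.
- bot.job_done(): hands the job in; it is judged then, once.
The state is a dict: "clock": time; "joint_pos": joint angles; "joint_vel": joint speeds; "tau": joint torques, N m; "eef_pos": TCP position; "tool_rot": TCP orientation; "ft_force": force on the tool from outside, world axes, zero at the start; "ft_torque": the same for the moment, N m; "grip_width": finger opening in m; "grasp_force": force on a finger pad.
Only numpy, scipy, OpenCV 4.12 (cv2) and the standard library are available. Lean on these libraries where they do the work, as an engineer would, in place of code of your own. Each camera call takes 0.05 s, during which the arm holds its last target. There are 200 camera calls.

## Working session

There is one attempt and no reset: what is moved stays moved. The work goes in short steps, Python scripts to look and compute and a tool call to move; the robot and the scene stay as the last step left them, time stands still between calls to the robot, and variables do not carry over. Pictures are saved under pics/ and viewed, at most 10 in all, crops included, and the job is handed in when it is done.

Besides the shell and the picture viewer there is one more tool, called as name(argument=value, ...), one argument or row to a line, values as JSON. drive_tool: Moves the arm, as the interface text tells. Shifts and turns lie within -1 to 1; 1 stands for 250 mm of shift or 0.5 rad of turn. Its arguments: {"type":"object","properties":{"slide":{"type":"array","items":{"type":"array","items":{"type":"number"}}},"rotation":{"type":"array","items":{"type":"array","items":{"type":"number"}}},"gripper":{"type":"number"}},"required":["slide","rotation"]}

```bash
mkdir -p pics; cat > h.py <<'E'
import numpy as np, cv2
from scipy.spatial.transform import Rotation as R
from workcell import bot
def snap(n,f=None):
    c=bot.camera(n)
    if f: cv2.imwrite('pics/'+f,c['image'][:,:,::-1])
    np.savez('/tmp/'+n+'.npz',**{k:v for k,v in c.items()})
    return c
def load(n): return dict(np.load('/tmp/'+n+'.npz'))
def ray(c,u,v):
    K=c['camera_matrix']; x=(u-K[0,2])/K[0,0]; y=(v-K[1,2])/K[1,1]
    k=float(c['k1']); a,b=x,y
    for _ in range(20):
        s=1+k*(a*a+b*b); a,b=x/s,y/s
    return R.from_quat(c['orientation']).as_matrix()@np.array([a,-b,-1.])
def atz(c,u,v,z):
    d=ray(c,u,v); p=c['xyz']; return p+d*(z-p[2])/d[2]
def depth(c,u,v):
    return c['xyz']+ray(c,u,v)*c['z_map'][int(v),int(u)]
E
python3 - <<'E'
from h import *
for n in('scene','top'):
    c=snap(n,n+'0.png'); print(n,c['xyz'],c['orientation'],c['k1'],c['camera_matrix'][0])
print(bot.get_obs())
E
```

```text
scene [-0.12683002  0.66023452  1.02228703] [-0.14100104  0.3751733   0.85234709 -0.33595855] -0.22492922006620114 [624.52853938   0.         319.75728633]
top [ 0.48776455 -0.06843685  1.29331613] [ 0.00861386 -0.017976   -0.70614658  0.70778505] 0.060311783511868985 [586.90417685   0.         311.21214319]
{'clock': 0.1, 'joint_pos': array([-1.28396255e+00,  2.41356721e-01,  3.87908570e-03,  1.33523027e+00,
       -8.60539750e-06,  1.57079498e+00]), 'joint_vel': array([ 1.94828172e-04, -1.04896040e-03,  3.28619169e-03, -6.77446580e-05,
       -9.72298395e-05,  7.19924638e-04]), 'tau': array([ 5.59982400e-04, -3.73137581e+01,  2.53010416e+01,  1.08833757e-02,
        2.70852132e-05,  3.66211168e-06]), 'eef_pos': array([ 0.14129509, -0.47902785,  0.23050015]), 'tool_rot': array([ 9.89732865e-01,  1.42926355e-01, -1.40864915e-04, -9.45362595e-04]), 'ft_force': array([-0.14865246, -0.1120934 ,  0.27324921]), 'ft_torque': array([-0.02857222,  0.03564987,  0.02532174]), 'grasp_force': 0.0, 'grip_width': 0.08502418432258244}
```

View pics/scene0.png

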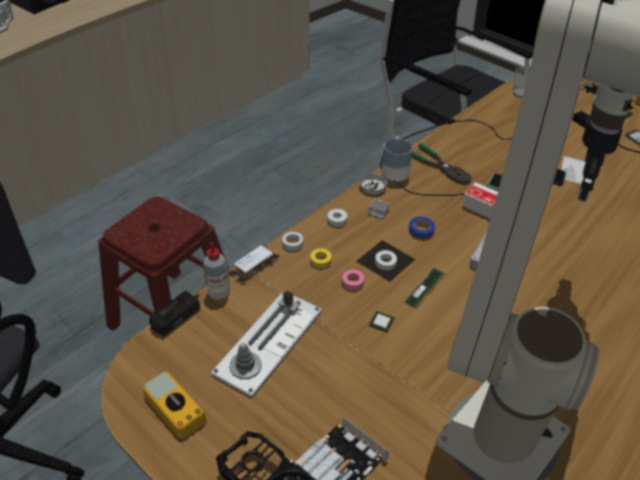

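View pics/top0.png

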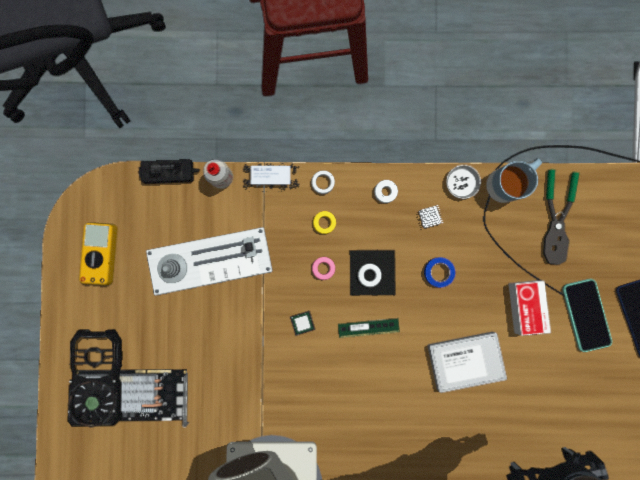

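Top view: three plain aluminium rings, at (322,182), (385,191) on bare table = spares, and (370,275) on the black pad = the one to gauge; pink (322,268) and yellow (324,222) are decoys. Gauge mandrel is at (172,267), index block at (249,246). Confirming in an enlarged crop.

```bash
python3 - <<'E'
from h import *
c=load('top'); im=c['image'][:,:,::-1]
a=cv2.resize(im[220:305,140:275],None,fx=5.9,fy=5.9,interpolation=cv2.INTER_CUBIC)
b=cv2.resize(im[245:300,345:400],(500,500),interpolation=cv2.INTER_CUBIC)[:,:]
a=a[:, :796]; b=cv2.resize(b,(300,300)) 
cv2.imwrite('pics/gauge.png',a)
# ring: bright region in pad
g=cv2.cvtColor(c['image'],cv2.COLOR_RGB2GRAY)
m=np.zeros_like(g); s=g[252:294,352:394]>120
n,l,st,ce=cv2.connectedComponentsWithStats(s.astype(np.uint8)); print(st,ce+[352,252])
cv2.imwrite('pics/ring.png',b)
for p in [(370,275),(362,275),(378,275)]: print(depth(c,*p), atz(c,*p,.018))
pts={'mandrel_tip':(172,267,.08)}
for k,v in pts.items(): print(k,depth(c,*v[:2]),atz(c,*v))
E
```

```text
[[   0    0   42   42 1455]
 [   6   12   23   23  309]] [[373.16838488 272.00824742]
 [369.35275081 274.81553398]]
[ 0.45446194 -0.21516641 -0.00060773] [ 0.45494086 -0.21305631  0.018     ]
[ 0.45484566 -0.19589223  0.01594772] [ 0.45489855 -0.19568746  0.018     ]
[ 0.45489075 -0.2308885   0.01433456] [ 0.45498497 -0.23042293  0.018     ]
mandrel_tip [0.47224104 0.20421954 0.06560767] [0.47242302 0.20102322 0.08      ]
```

View pics/gauge.png

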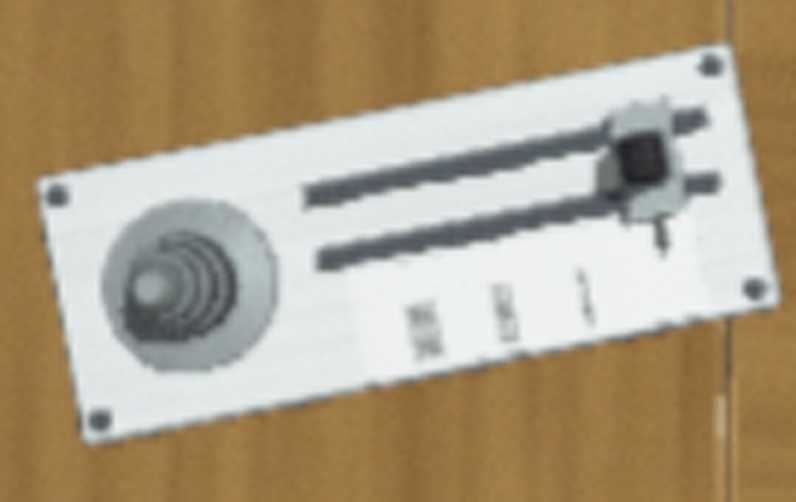

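View pics/ring.png

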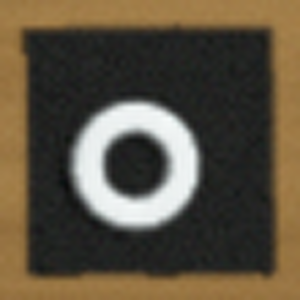

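The crop shows plate corners at crop (38,180),(730,45),(780,300),(85,442), mandrel nose at (155,285), foot disc centre (190,287), grip block top (641,158), and marks: one line near (587,298), two (505,312), three (425,332). The ring on the pad is the plain aluminium one (centre ≈ (369.4,274.8)).

```bash
python3 - <<'E'
from h import *
c=load('top')
P=lambda x,y,z: atz(c,140+(x+.5)/5.9-.5,220+(y+.5)/5.9-.5,z)[:2]
C=np.array([P(*q,.012) for q in[(38,180),(730,45),(780,300),(85,442)]])
L=np.array([[.05,.13],[.05,-.13],[-.05,-.13],[-.05,.13]])
lc,cc=L.mean(0),C.mean(0); U,S,V=np.linalg.svd((L-lc).T@(C-cc)); Rm=(U@V).T
yaw=np.arctan2(Rm[1,0],Rm[0,0]); print('yaw',yaw,'center',cc,'res',C-cc-(L@Rm.T))
g=lambda x,y: cc+Rm@[x,y]
print('mandrel',g(0,.08),'tip meas',P(155,285,.08),'foot',P(190,287,.02))
print('block meas',P(641,158,.056),'local',Rm.T@(P(641,158,.056)-cc))
for q in[(587,298),(505,312),(425,332)]: print(Rm.T@(P(*q,.012)-cc))
print('collar',atz(c,369.35,274.8,.018))
o=bot.get_obs(); M=R.from_quat(o['tool_rot']).as_matrix(); print(M)
E
```

```text
yaw 0.19886921128831545 center [0.48579547 0.13641665] res [[-0.00103537 -0.00152004]
 [-0.00199249  0.00041003]
 [ 0.00185129  0.00124443]
 [ 0.00117656 -0.00013442]]
mandrel [0.46999059 0.2148399 ] tip meas [0.47059555 0.21347475] foot [0.4690229  0.21476736]
block meas [0.51562012 0.04772918] local [ 0.01171564 -0.09283169]
[-0.03326938 -0.05965141]
[-0.03240509 -0.02917131]
[-0.03384725  0.00093693]
collar [ 0.45537053 -0.21164621  0.018     ]
[[ 9.59144074e-01  2.82917556e-01 -5.49071732e-04]
 [ 2.82918088e-01 -9.59142327e-01  1.83104624e-03]
 [-8.60281165e-06 -1.91157948e-03 -9.99998173e-01]]
```

drive_tool(
  slide=[
    [0.12, -0.05, 0.03],
    [0.24, -0.1, 0.06],
    [0.36, -0.16, 0.09],
    [0.48, -0.22, 0.12],
    [0.6, -0.27, 0.15],
    [0.72, -0.32, 0.18],
    [0.84, -0.38, 0.21],
    [0.96, -0.43, 0.24],
  ],
  rotation=[
    [0, 0, 0.02],
    [0, 0, 0.04],
    [0, 0, 0.07],
    [0, 0, 0.09],
    [0, 0, 0.11],
    [0, 0, 0.13],
    [0, 0, 0.155],
    [0, 0, 0.176],
  ],
  gripper=1,
)

```text
clock: 1.1
eef_pos: [0.3416, -0.3075, 0.1707]
tool_rot: [0.995, 0.099, -0.0, -0.0]
ft_force: [-0.2, 0.3, 0.6]
grip_width: 0.0852
grasp_force: 0.0
```

```bash
cat >> h.py <<'E'
def go(t):
    o=bot.get_obs(); M=R.from_quat(o['tool_rot']).as_matrix()
    print('t',round(o['clock'],2),'pos',o['eef_pos'].round(4),'yaw',np.arctan2(M[1,0],M[0,0]).round(4),'zax',M[:,2].round(4),'ft',o['ft_force'].round(1),'w',o['grip_width'].round(4))
    if t is not None: print('slide',(M.T@(np.array(t)-o['eef_pos'])/.25).round(3))
E
python3 -c "
from h import *
go([.4554,-.2116,.12])"
```

```text
Traceback (most recent call last):
  File "h.py", line 22, in go
    print('t',round(o['clock'],2),'pos',o['eef_pos'].round(4),'yaw',np.arctan2(M[1,0],M[0,0]).round(4),'zax',M[:,2].round(4),'ft',o['ft_force'].round(1),'w',o['grip_width'].round(4))
                                                                                                                                                             ^^^^^^^^^^^^^^^^^^^^^
AttributeError: 'float' object has no attribute 'round'
```

```bash
sed -i "s/o\['grip_width'\].round(4)/round(o['grip_width'],4)/" h.py
python3 -c "
from h import *
go([.4554,-.2116,.12])"
```

```text
t 1.1 pos [ 0.3416 -0.3075  0.1707] yaw 0.1985 zax [-7.e-04  6.e-04 -1.e+00] ft [-0.2  0.3  0.6] w 0.0852
slide [ 0.522 -0.286  0.203]
```

drive_tool(
  slide=[
    [0.08, -0.045, 0.03],
    [0.16, -0.09, 0.06],
    [0.24, -0.135, 0.09],
    [0.32, -0.18, 0.12],
    [0.4, -0.225, 0.15],
    [0.48, -0.26, 0.18],
    [0.522, -0.286, 0.203],
    [0.522, -0.286, 0.203],
  ],
  rotation=[
    [0, 0, 0],
    [0, 0, 0],
    [0, 0, 0],
    [0, 0, 0],
    [0, 0, 0],
    [0, 0, 0],
    [0, 0, 0],
    [0, 0, 0],
  ],
)

```text
clock: 2.1
eef_pos: [0.4547, -0.2121, 0.1198]
tool_rot: [0.995, 0.1, -0.001, -0.0]
ft_force: [0.3, -0.1, -0.3]
grip_width: 0.0852
grasp_force: 0.0
```

```bash
python3 -c "
from h import *
go([.4554,-.2116,.0])
c=snap('wrist','w1.png'); print(c['xyz'],c['orientation'],c['k1'],c['camera_matrix'])"
```

```text
t 2.1 pos [ 0.4547 -0.2121  0.1198] yaw 0.2 zax [-1.8e-03  6.0e-04 -1.0e+00] ft [ 0.3 -0.1 -0.3] w 0.0852
slide [ 0.004 -0.001  0.479]
[ 0.52028174 -0.19986627  0.26266601] [-0.10119997  0.08356965 -0.62727492  0.76765933] -0.06290808288167103 [[369.17061527   0.         321.10679756]
 [  0.         369.17061527 243.16500148]
 [  0.           0.           1.        ]]
```

View pics/w1.png

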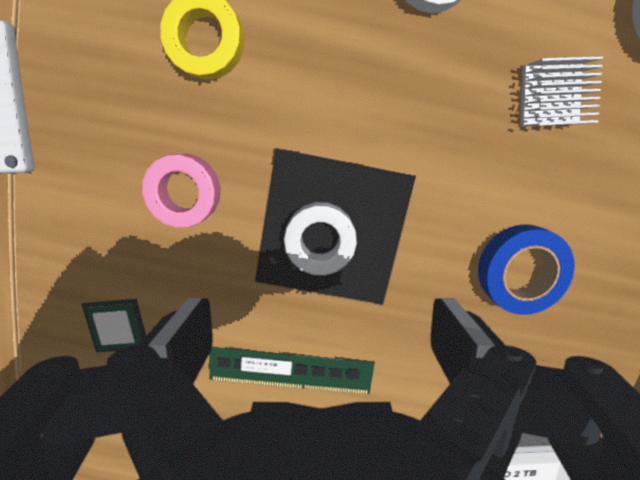

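Wrist view: aluminium ring on the black pad, top face outline about u 284–357, v 202–273, bore top centre ≈ (320,238). Checking against the fingers.

```bash
python3 -c "
from h import *
c=load('wrist')
for p in [(320,238),(284,238),(357,238),(320,202),(302,238),(339,238)]: print(atz(c,*p,.0195).round(4), depth(c,*p).round(4))
for p in [(340,160),(300,180),(300,300)]: print(depth(c,*p).round(4))
"
```

```text
[ 0.4594 -0.2111  0.0195] [ 0.455  -0.2119  0.0019]
[ 0.4545 -0.1871  0.0195] [ 0.4496 -0.1862  0.0011]
[ 0.4644 -0.2358  0.0195] [ 0.4602 -0.2385  0.0011]
[ 0.4835 -0.2062  0.0195] [ 0.4807 -0.2067  0.0009]
[ 0.457  -0.1991  0.0195] [ 4.520e-01 -1.991e-01  3.000e-04]
[ 0.462  -0.2238  0.0195] [ 0.4579 -0.2255  0.0025]
[ 5.123e-01 -2.146e-01 -5.000e-04]
[ 0.4934 -0.1899  0.0025]
[ 0.4036 -0.2067  0.0009]
```

drive_tool(
  slide=[
    [0.01, 0, 0.1],
    [0.01, 0, 0.2],
    [0.01, 0, 0.3],
    [0.01, 0, 0.38],
    [0.01, 0, 0.44],
    [0.01, 0, 0.479],
    [0.01, 0, 0.479],
    [0.01, 0, 0.479],
  ],
  rotation=[
    [0, 0, 0],
    [0, 0, 0],
    [0, 0, 0],
    [0, 0, 0],
    [0, 0, 0],
    [0, 0, 0],
    [0, 0, 0],
    [0, 0, 0],
  ],
)

```text
clock: 3.15
eef_pos: [0.458, -0.2125, 0.0014]
tool_rot: [0.995, 0.099, 0.001, 0.0]
ft_force: [0.1, -0.2, 0.2]
grip_width: 0.085
grasp_force: 0.0
```

drive_tool(
  slide=[
    [0, 0, 0],
    [0, 0, 0],
    [0, 0, 0],
    [0, 0, 0],
    [0, 0, 0],
    [0, 0, 0],
    [0, 0, 0],
    [0, 0, 0],
  ],
  rotation=[
    [0, 0, 0],
    [0, 0, 0],
    [0, 0, 0],
    [0, 0, 0],
    [0, 0, 0],
    [0, 0, 0],
    [0, 0, 0],
    [0, 0, 0],
  ],
  gripper=0.4,
)

```text
clock: 4.15
eef_pos: [0.4579, -0.2123, 0.002]
tool_rot: [0.995, 0.099, 0.001, 0.0]
ft_force: [-1.8, 0.5, 6.6]
grip_width: 0.0476
grasp_force: 60.6
```

```bash
python3 -c "
from h import *
go([.457,-.2116,.0])
c=snap('wrist','w2.png')"
```

```text
t 4.15 pos [ 0.4579 -0.2123  0.002 ] yaw 0.1988 zax [ 1.3e-03 -5.0e-04 -1.0e+00] ft [-1.8  0.5  6.6] w 0.0476
slide [-0.003 -0.004  0.008]
```

View pics/w2.png

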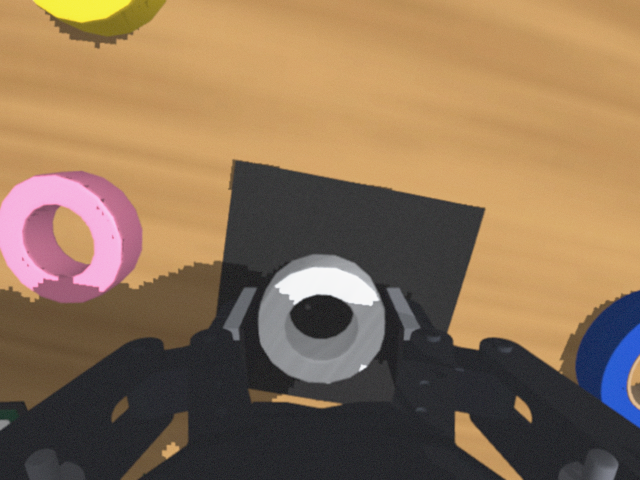

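Collar sits between the pads (bore centre ≈ (321,318)), gripped at 47.6 mm / 60 N. Lifting and carrying halfway.

drive_tool(
  slide=[
    [0, 0, -0.06],
    [0, 0, -0.18],
    [0.02, -0.08, -0.3],
    [0.06, -0.22, -0.42],
    [0.1, -0.38, -0.48],
    [0.14, -0.54, -0.48],
    [0.17, -0.7, -0.48],
    [0.2, -0.84, -0.48],
  ],
  rotation=[
    [0, 0, 0],
    [0, 0, 0],
    [0, 0, 0],
    [0, 0, 0],
    [0, 0, 0],
    [0, 0, 0],
    [0, 0, 0],
    [0, 0, 0],
  ],
)

```text
clock: 5.2
eef_pos: [0.4651, 0.005, 0.1218]
tool_rot: [0.995, 0.1, 0.001, 0.0]
ft_force: [0.8, 0.7, -0.8]
grip_width: 0.048
grasp_force: 61.9
```

```bash
python3 -c "
from h import *
go([.470,.2143,.115])"
```

```text
t 5.2 pos [0.4651 0.005  0.1218] yaw 0.1993 zax [ 0.0013 -0.     -1.    ] ft [ 0.8  0.7 -0.8] w 0.048
slide [ 0.185 -0.817  0.027]
```

drive_tool(
  slide=[
    [0.03, -0.12, 0],
    [0.06, -0.24, 0],
    [0.09, -0.38, 0],
    [0.12, -0.52, 0],
    [0.15, -0.66, 0],
    [0.17, -0.77, 0],
    [0.185, -0.817, 0],
    [0.185, -0.817, 0],
  ],
  rotation=[
    [0, 0, 0],
    [0, 0, 0],
    [0, 0, 0],
    [0, 0, 0],
    [0, 0, 0],
    [0, 0, 0],
    [0, 0, 0],
    [0, 0, 0],
  ],
)

```text
clock: 6.2
eef_pos: [0.4867, 0.1562, 0.1207]
tool_rot: [0.99, 0.141, -0.004, -0.023]
ft_force: [0.2, 0.0, -0.7]
grip_width: 0.048
grasp_force: 61.9
```

```bash
python3 -c "
from h import *
go([.470,.2143,.115])
c=snap('wrist'); s=snap('scene'); t=snap('top')
a=cv2.resize(c['image'][230:450,210:430,::-1],(440,440),interpolation=cv2.INTER_CUBIC)
b=cv2.resize(s['image'][290:400,200:290,::-1],(360,440),interpolation=cv2.INTER_CUBIC)
cv2.imwrite('pics/m3.png',np.hstack([a,b]))"
```

```text
t 6.2 pos [0.4867 0.1562 0.1207] yaw 0.2835 zax [-0.0154  0.0448 -0.9989] ft [ 0.2  0.  -0.7] w 0.048
slide [ 0.001 -0.24   0.034]
```

View pics/m3.png

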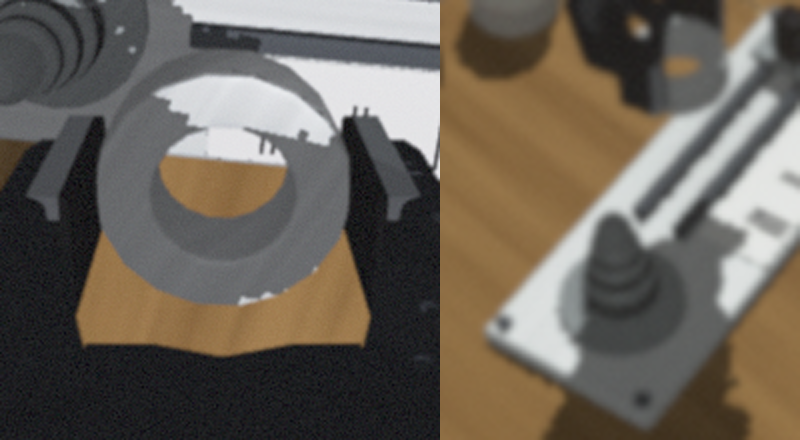

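Wrist view: collar held between the pads, mandrel still up-left; the move stopped short with a slight tilt. Checking joint limits.

```bash
python3 -c "
from h import *
o=bot.get_obs(); print(o['joint_pos'].round(3),o['joint_vel'].round(3)); go(None)"
```

```text
[ 0.282  0.339 -0.161  1.073  0.047  3.141] [-0.003 -0.003 -0.004 -0.003  0.     0.   ]
t 6.35 pos [0.4862 0.1559 0.1207] yaw 0.2832 zax [-0.0156  0.0446 -0.9989] ft [-0.2  0.6 -0.8] w 0.0478
```

Joint 6 is at its limit; turning the tool the other way (collar is symmetric) frees it.

drive_tool(
  slide=[
    [0, 0, 0],
    [0, 0, 0],
    [0, 0, 0],
    [0, 0, 0],
    [0, 0, 0],
    [0, 0, 0],
    [0, 0, 0],
    [0, 0, 0],
  ],
  rotation=[
    [0, 0, -0.3],
    [0, 0, -0.6],
    [0, 0, -0.7],
    [0, 0, -0.7],
    [0, 0, -0.7],
    [0, 0, -0.7],
    [0, 0, -0.7],
    [0, 0, -0.7],
  ],
)

```text
clock: 7.35
eef_pos: [0.4864, 0.1563, 0.1208]
tool_rot: [0.95, 0.311, -0.0, -0.024]
ft_force: [0.1, 0.0, -0.7]
grip_width: 0.0477
grasp_force: 61.9
```

```bash
python3 -c "
from h import *
go([.470,.2143,.115])
o=bot.get_obs(); print(o['joint_pos'].round(3))"
```

```text
t 7.35 pos [0.4864 0.1563 0.1208] yaw 0.6333 zax [-0.0152  0.0449 -0.9989] ft [ 0.1  0.  -0.7] w 0.0477
slide [ 0.084 -0.225  0.035]
[ 0.283  0.339 -0.16   1.073  0.047  2.791]
```

```bash
cat >> h.py <<'E'
def rot(yaw):
    M=R.from_quat(bot.get_obs()['tool_rot']); D=R.from_euler('zx',[yaw,np.pi])
    D=R.from_matrix(np.array([[np.cos(yaw),np.sin(yaw),0],[np.sin(yaw),-np.cos(yaw),0],[0,0,-1]]))
    print('rot',((M.inv()*D).as_rotvec()/.5).round(3))
E
python3 -c "
from h import *
rot(.63); go([.470,.2143,.1208])"
```

```text
rot [-0.09  -0.029  0.007]
t 7.35 pos [0.4864 0.1563 0.1208] yaw 0.6333 zax [-0.0152  0.0449 -0.9989] ft [ 0.1  0.  -0.7] w 0.0477
slide [ 0.084 -0.226  0.012]
```

drive_tool(
  slide=[
    [0.02, -0.05, 0.003],
    [0.04, -0.1, 0.006],
    [0.06, -0.15, 0.009],
    [0.08, -0.2, 0.012],
    [0.084, -0.226, 0.012],
    [0.084, -0.226, 0.012],
    [0.084, -0.226, 0.012],
    [0.084, -0.226, 0.012],
  ],
  rotation=[
    [-0.02, -0.007, 0],
    [-0.04, -0.014, 0],
    [-0.06, -0.02, 0],
    [-0.08, -0.025, 0],
    [-0.09, -0.029, 0.007],
    [-0.09, -0.029, 0.007],
    [-0.09, -0.029, 0.007],
    [-0.09, -0.029, 0.007],
  ],
)

```text
clock: 8.35
eef_pos: [0.47, 0.2138, 0.1207]
tool_rot: [0.951, 0.309, -0.0, -0.0]
ft_force: [-0.2, -0.7, -0.8]
grip_width: 0.0479
grasp_force: 61.9
```

```bash
python3 -c "
from h import *
rot(.63); go([.470,.2143,.1208])
c=snap('wrist'); s=snap('top')
a=cv2.resize(c['image'][230:450,210:430,::-1],(440,440),interpolation=cv2.INTER_CUBIC)
b=cv2.resize(s['image'][235:297,145:195,::-1],(355,440),interpolation=cv2.INTER_CUBIC)
cv2.imwrite('pics/m4.png',np.hstack([a,b]))"
```

```text
rot [-0.     0.001 -0.001]
t 8.35 pos [0.47   0.2138 0.1207] yaw 0.6293 zax [-3.e-04 -1.e-04 -1.e+00] ft [-0.2 -0.7 -0.8] w 0.0479
slide [ 0.001 -0.002 -0.   ]
```

View pics/m4.png

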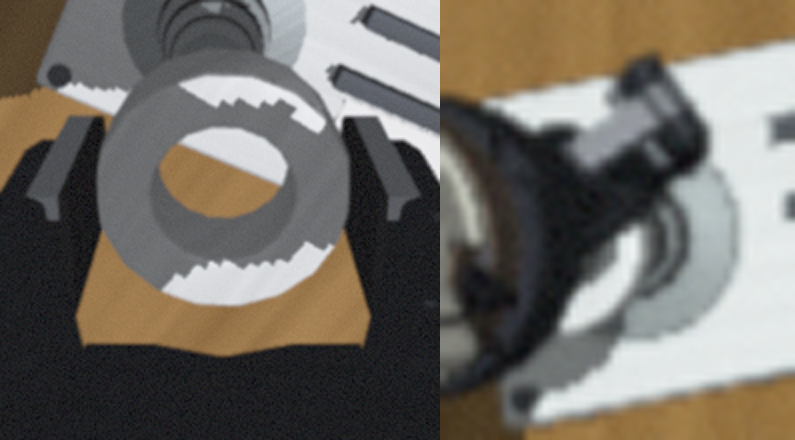

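Wrist view: bore's top edge centre ≈ crop (223,194) → pixel (321.5,327), bore/outer ratio ≈0.57 (27.5 mm likely); the mandrel shows just behind. Compute the collar's offset from the TCP.

```bash
python3 -c "
from h import *
c=load('wrist'); o=bot.get_obs(); M=R.from_quat(o['tool_rot']).as_matrix()
f=lambda u,v,z: (M.T@(atz(c,210+u/2,230+v/2,z)-o['eef_pos'])*1000).round(1)
for z in(.136,.140): print(z,f(223,194,z),f(97,185,z),f(350,185,z),f(223,305,z),f(223,125,z),f(223,262,z))
"
```

```text
0.136 [ -1.4   1.4 -15.3] [  0.4 -22.7 -15.3] [  0.5  25.6 -15.3] [-26.2   1.4 -15.3] [ 12.8   1.4 -15.3] [-16.3   1.4 -15.3]
0.14 [  0.7   1.4 -19.3] [  2.5 -21.9 -19.3] [  2.5  24.9 -19.3] [-23.3   1.4 -19.3] [ 14.5   1.4 -19.3] [-13.7   1.4 -19.3]
```

drive_tool(
  slide=[
    [0, 0, 0.04],
    [0, 0, 0.08],
    [0, 0, 0.11],
    [0, 0, 0.13],
    [0, 0, 0.145],
    [0, 0, 0.16],
    [0, 0, 0.17],
    [0, 0, 0.18],
  ],
  rotation=[
    [0, 0, 0],
    [0, 0, 0],
    [0, 0, 0],
    [0, 0, 0],
    [0, 0, 0],
    [0, 0, 0],
    [0, 0, 0],
    [0, 0, 0],
  ],
)

```text
clock: 9.45
eef_pos: [0.47, 0.2144, 0.0757]
tool_rot: [0.951, 0.31, 0.0, -0.0]
ft_force: [0.6, -0.5, -1.5]
grip_width: 0.0481
grasp_force: 61.9
```

drive_tool(
  slide=[
    [0, 0, 0.005],
    [0, 0, 0.01],
    [0, 0, 0.015],
    [0, 0, 0.02],
    [0, 0, 0.024],
    [0, 0, 0.028],
    [0, 0, 0.032],
    [0, 0, 0.034],
  ],
  rotation=[
    [0, 0, 0],
    [0, 0, 0],
    [0, 0, 0],
    [0, 0, 0],
    [0, 0, 0],
    [0, 0, 0],
    [0, 0, 0],
    [0, 0, 0],
  ],
)

```text
clock: 10.45
eef_pos: [0.4698, 0.2143, 0.0671]
tool_rot: [0.951, 0.31, -0.0, -0.0]
ft_force: [-0.7, -0.0, -0.4]
grip_width: 0.0478
grasp_force: 61.9
```

drive_tool(
  slide=[
    [0, 0, 0.001],
    [0, 0, 0.003],
    [0, 0, 0.005],
    [0, 0, 0.007],
    [0, 0, 0.009],
    [0, 0, 0.01],
    [0, 0, 0.01],
    [0, 0, 0.01],
  ],
  rotation=[
    [0, 0, 0],
    [0, 0, 0],
    [0, 0, 0],
    [0, 0, 0],
    [0, 0, 0],
    [0, 0, 0],
    [0, 0, 0],
    [0, 0, 0],
  ],
)

```text
clock: 11.45
eef_pos: [0.4701, 0.2145, 0.0649]
tool_rot: [0.951, 0.31, 0.0, -0.0]
ft_force: [-0.5, 1.3, 2.0]
grip_width: 0.0479
grasp_force: 62.1
```

drive_tool(
  slide=[
    [0, 0, 0.001],
    [0, 0, 0.002],
    [0, 0, 0.003],
    [0, 0, 0.004],
    [0, 0, 0.005],
    [0, 0, 0.006],
    [0, 0, 0.006],
    [0, 0, 0.006],
  ],
  rotation=[
    [0, 0, 0],
    [0, 0, 0],
    [0, 0, 0],
    [0, 0, 0],
    [0, 0, 0],
    [0, 0, 0],
    [0, 0, 0],
    [0, 0, 0],
  ],
)

```text
clock: 12.45
eef_pos: [0.4703, 0.2149, 0.0639]
tool_rot: [0.951, 0.31, 0.001, -0.001]
ft_force: [-0.9, 1.4, 5.8]
grip_width: 0.0482
grasp_force: 62.5
```

Light contact with a sideways component pushing +y/−x; shift the collar about 1.6 mm that way and feel again.

drive_tool(
  slide=[
    [0, 0, -0.004],
    [0, -0.003, -0.004],
    [0.001, -0.006, -0.004],
    [0.001, -0.006, -0.002],
    [0.001, -0.006, 0],
    [0.001, -0.006, 0.002],
    [0.001, -0.006, 0.003],
    [0.001, -0.006, 0.003],
  ],
  rotation=[
    [0, 0, 0],
    [0, 0, 0],
    [0, 0, 0],
    [0, 0, 0],
    [0, 0, 0],
    [0, 0, 0],
    [0, 0, 0],
    [0, 0, 0],
  ],
)

```text
clock: 13.45
eef_pos: [0.4694, 0.2161, 0.0624]
tool_rot: [0.951, 0.31, 0.0, -0.0]
ft_force: [2.4, 2.8, 0.4]
grip_width: 0.0479
grasp_force: 62.0
```

drive_tool(
  slide=[
    [0.002, 0, 0],
    [0.004, -0.001, 0],
    [0.004, -0.001, 0.003],
    [0.004, -0.001, 0.006],
    [0.004, -0.001, 0.009],
    [0.004, -0.001, 0.012],
    [0.004, -0.001, 0.014],
    [0.004, -0.001, 0.014],
  ],
  rotation=[
    [0, 0, 0],
    [0, 0, 0],
    [0, 0, 0],
    [0, 0, 0],
    [0, 0, 0],
    [0, 0, 0],
    [0, 0, 0],
    [0, 0, 0],
  ],
)

```text
clock: 14.45
eef_pos: [0.4697, 0.2164, 0.0588]
tool_rot: [0.951, 0.31, -0.0, -0.0]
ft_force: [0.3, 2.2, 0.9]
grip_width: 0.0478
grasp_force: 62.0
```

drive_tool(
  slide=[
    [0.001, -0.002, 0],
    [0.001, -0.003, 0.003],
    [0.001, -0.003, 0.006],
    [0.001, -0.003, 0.01],
    [0.001, -0.003, 0.013],
    [0.001, -0.003, 0.016],
    [0.001, -0.003, 0.019],
    [0.001, -0.003, 0.02],
  ],
  rotation=[
    [0, 0, 0],
    [0, 0, 0],
    [0, 0, 0],
    [0, 0, 0],
    [0, 0, 0],
    [0, 0, 0],
    [0, 0, 0],
    [0, 0, 0],
  ],
)

```text
clock: 15.45
eef_pos: [0.4695, 0.2172, 0.0539]
tool_rot: [0.951, 0.31, -0.0, -0.0]
ft_force: [0.9, 0.1, 1.1]
grip_width: 0.0476
grasp_force: 62.0
```

drive_tool(
  slide=[
    [0, 0, 0.001],
    [0, 0, 0.002],
    [0, 0, 0.003],
    [0, 0, 0.004],
    [0, 0, 0.005],
    [0, 0, 0.006],
    [0, 0, 0.006],
    [0, 0, 0.006],
  ],
  rotation=[
    [0, 0, 0],
    [0, 0, 0],
    [0, 0, 0],
    [0, 0, 0],
    [0, 0, 0],
    [0, 0, 0],
    [0, 0, 0],
    [0, 0, 0],
  ],
)

```text
clock: 16.45
eef_pos: [0.47, 0.2175, 0.0529]
tool_rot: [0.951, 0.31, 0.0, -0.0]
ft_force: [-0.5, 0.1, 5.2]
grip_width: 0.0477
grasp_force: 62.4
```

drive_tool(
  slide=[
    [0, 0, 0.001],
    [0, 0, 0.002],
    [0, 0, 0.003],
    [0, 0, 0.004],
    [0, 0, 0.005],
    [0, 0, 0.005],
    [0, 0, 0.005],
    [0, 0, 0.005],
  ],
  rotation=[
    [0, 0, 0],
    [0, 0, 0],
    [0, 0, 0],
    [0, 0, 0],
    [0, 0, 0],
    [0, 0, 0],
    [0, 0, 0],
    [0, 0, 0],
  ],
)

```text
clock: 17.45
eef_pos: [0.4702, 0.2176, 0.0525]
tool_rot: [0.951, 0.31, 0.001, -0.0]
ft_force: [-0.8, -1.3, 11.2]
grip_width: 0.048
grasp_force: 62.9
```

drive_tool(
  slide=[
    [-0.001, 0, 0],
    [-0.002, 0.001, 0],
    [-0.002, 0.001, 0.001],
    [-0.002, 0.001, 0.002],
    [-0.002, 0.001, 0.003],
    [-0.002, 0.001, 0.003],
    [-0.002, 0.001, 0.003],
    [-0.002, 0.001, 0.003],
  ],
  rotation=[
    [0, 0, 0],
    [0, 0, 0],
    [0, 0, 0],
    [0, 0, 0],
    [0, 0, 0],
    [0, 0, 0],
    [0, 0, 0],
    [0, 0, 0],
  ],
)

```text
clock: 18.45
eef_pos: [0.4702, 0.2176, 0.0525]
tool_rot: [0.951, 0.31, 0.001, -0.001]
ft_force: [-2.2, 1.1, 13.7]
grip_width: 0.048
grasp_force: 63.2
```

```bash
python3 -c "
from h import *
go(None)
s=snap('scene')
c=snap('wrist')
a=cv2.resize(c['image'][200:420,210:430,::-1],(440,440),interpolation=cv2.INTER_CUBIC)
b=cv2.resize(s['image'][310:400,200:273,::-1],(357,440),interpolation=cv2.INTER_CUBIC)
cv2.imwrite('pics/m5.png',np.hstack([a,b]))"
```

```text
t 18.45 pos [0.4702 0.2176 0.0525] yaw 0.6305 zax [ 0.0023  0.0021 -1.    ] ft [-2.2  1.1 13.7] w 0.048
```

View pics/m5.png

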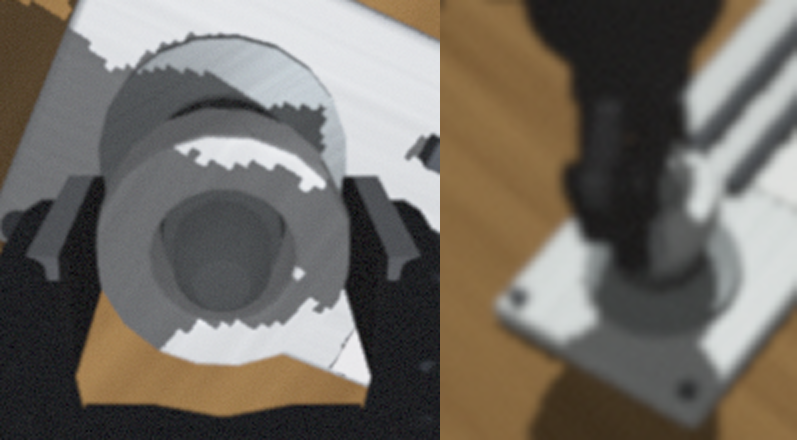

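Collar around the mandrel's step shoulder, seated: height no longer changes as the push grows (TCP 0.0525, i.e. collar centre ≈60 mm, stop 2). Release and rise.

drive_tool(
  slide=[
    [0, 0, 0],
    [0, 0, 0],
    [0, 0, 0],
    [0, 0, 0],
    [0, 0, 0],
    [0, 0, 0],
    [0, 0, 0],
    [0, 0, 0],
  ],
  rotation=[
    [0, 0, 0],
    [0, 0, 0],
    [0, 0, 0],
    [0, 0, 0],
    [0, 0, 0],
    [0, 0, 0],
    [0, 0, 0],
    [0, 0, 0],
  ],
  gripper=0.8,
)

```text
clock: 19.55
eef_pos: [0.4694, 0.2167, 0.0505]
tool_rot: [0.951, 0.31, -0.0, -0.0]
ft_force: [-0.2, -0.4, -0.6]
grip_width: 0.0682
grasp_force: 0.0
```

drive_tool(
  slide=[
    [0, 0, -0.03],
    [0, 0, -0.08],
    [0, 0, -0.14],
    [0, 0, -0.2],
    [0, 0, -0.26],
    [0, 0, -0.32],
    [0, 0, -0.36],
    [0, 0, -0.36],
  ],
  rotation=[
    [0, 0, 0],
    [0, 0, 0],
    [0, 0, 0],
    [0, 0, -0.2],
    [0, 0, -0.4],
    [0, 0, -0.6],
    [0, 0, -0.8],
    [0, 0, -1],
  ],
)

```text
clock: 20.55
eef_pos: [0.4705, 0.2172, 0.1429]
tool_rot: [0.844, 0.537, 0.002, 0.0]
ft_force: [0.9, 0.3, -1.1]
grip_width: 0.0683
grasp_force: 0.0
```

```bash
python3 -c "
from h import *
rot(.63+.5-.002+.5);go([.5156,.0477,.13])"
```

```text
rot [ 0.006 -0.005 -0.989]
t 20.55 pos [0.4705 0.2172 0.1429] yaw 1.1335 zax [ 0.0032  0.0017 -1.    ] ft [ 0.9  0.3 -1.1] w 0.0683
slide [-0.538  0.451  0.051]
```

drive_tool(
  slide=[
    [-0.07, 0.06, 0],
    [-0.14, 0.12, 0],
    [-0.21, 0.18, 0],
    [-0.28, 0.24, 0],
    [-0.35, 0.3, 0],
    [-0.42, 0.36, 0],
    [-0.49, 0.42, 0],
    [-0.538, 0.451, 0],
  ],
  rotation=[
    [0, 0, -0.12],
    [0, 0, -0.25],
    [0, 0, -0.38],
    [0, 0, -0.5],
    [0, 0, -0.62],
    [0, 0, -0.75],
    [0, 0, -0.88],
    [0, 0, -1],
  ],
)

```text
clock: 21.55
eef_pos: [0.5147, 0.046, 0.1417]
tool_rot: [0.685, 0.728, 0.001, 0.001]
ft_force: [-0.4, -0.5, -0.4]
grip_width: 0.0685
grasp_force: 0.0
```

drive_tool(
  slide=[
    [0, 0, 0],
    [0, 0, 0],
    [0, 0, 0],
    [0, 0, 0],
    [0, 0, 0],
    [0, 0, 0],
    [0, 0, 0],
    [0, 0, 0],
  ],
  rotation=[
    [0, 0, -0.2],
    [0, 0, -0.4],
    [0, 0, -0.6],
    [0, 0, -0.8],
    [0, 0, -1],
    [0, 0, -1],
    [0, 0, -1],
    [0, 0, -1],
  ],
)

```text
clock: 22.55
eef_pos: [0.514, 0.047, 0.1407]
tool_rot: [0.485, 0.875, 0.0, -0.0]
ft_force: [-0.0, -0.4, -0.4]
grip_width: 0.0682
grasp_force: 0.0
```

drive_tool(
  slide=[
    [0, 0, 0],
    [0, 0, 0],
    [0, 0, 0],
    [0, 0, 0],
    [0, 0, 0],
    [0, 0, 0],
    [0, 0, 0],
    [0, 0, 0],
  ],
  rotation=[
    [0, 0, -0.2],
    [0, 0, -0.4],
    [0, 0, -0.6],
    [0, 0, -0.8],
    [0, 0, -1],
    [0, 0, -1],
    [0, 0, -1],
    [0, 0, -1],
  ],
)

```text
clock: 23.55
eef_pos: [0.514, 0.047, 0.1404]
tool_rot: [0.253, 0.967, -0.0, -0.0]
ft_force: [-0.2, 0.1, -0.6]
grip_width: 0.0681
grasp_force: 0.0
```

drive_tool(
  slide=[
    [0, 0, 0],
    [0, 0, 0],
    [0, 0, 0],
    [0, 0, 0],
    [0, 0, 0],
    [0, 0, 0],
    [0, 0, 0],
    [0, 0, 0],
  ],
  rotation=[
    [0, 0, -0.2],
    [0, 0, -0.4],
    [0, 0, -0.6],
    [0, 0, -0.8],
    [0, 0, -1],
    [0, 0, -1],
    [0, 0, -1],
    [0, 0, -1],
  ],
  gripper=0.5,
)

```text
clock: 24.55
eef_pos: [0.514, 0.047, 0.1404]
tool_rot: [0.006, 1.0, 0.0, -0.0]
ft_force: [0.5, 0.1, -0.3]
grip_width: 0.0429
grasp_force: 0.0
```

```bash
python3 -c "
from h import *
rot(3.341);go([.5156,.0477,.036])
t=snap('top')
q=[]
# collar top: depth points higher than 0.05 near the mandrel
for v in range(245,290):
  for u in range(150,195):
    p=depth(t,u,v)
    if np.hypot(p[0]-.470,p[1]-.2145)<.040 and p[2]>.04: q.append([u,v,*p])
q=np.array(q); print(len(q),np.histogram(q[:,4],bins=np.arange(.04,.09,.004)))
d=np.hypot(q[:,2]-q[:,2].mean(),q[:,3]-q[:,3].mean()); m=(abs(q[:,4]-.069)<.006)
print(q[m][:,2:].mean(0))
print('plane',np.linalg.lstsq(np.c_[q[m][:,2:4]-q[m][:,2:4].mean(0),np.ones(m.sum())],q[m][:,4],rcond=None)[0])
"
```

```text
rot [ 0.    -0.001 -0.423]
t 24.55 pos [0.514  0.047  0.1404] yaw 3.1293 zax [-3.e-04  1.e-04 -1.e+00] ft [ 0.5  0.1 -0.3] w 0.0429
slide [-0.006  0.003  0.418]
319 (array([  0,   1,   4,   5,   8,  28,  96, 113,  24,  23,  14,   3]), array([0.04 , 0.044, 0.048, 0.052, 0.056, 0.06 , 0.064, 0.068, 0.072,
       0.076, 0.08 , 0.084, 0.088]))
[0.46916686 0.22209077 0.06831899]
plane [ 0.02548597 -0.00046172  0.06831899]
```

Depth says collar top ≈ 68–69 mm, level → stopped on step two. Now the index.

drive_tool(
  slide=[
    [0, 0, 0],
    [-0.006, 0.003, 0.04],
    [-0.006, 0.003, 0.12],
    [-0.006, 0.003, 0.2],
    [-0.006, 0.003, 0.28],
    [-0.006, 0.003, 0.36],
    [-0.006, 0.003, 0.418],
    [-0.006, 0.003, 0.418],
  ],
  rotation=[
    [0, 0, -0.2],
    [0, 0, -0.4],
    [0, 0, -0.423],
    [0, 0, -0.423],
    [0, 0, -0.423],
    [0, 0, -0.423],
    [0, 0, -0.423],
    [0, 0, -0.423],
  ],
)

```text
clock: 25.6
eef_pos: [0.5145, 0.0476, 0.0349]
tool_rot: [-0.1, 0.995, 0.0, -0.001]
ft_force: [-0.8, 0.1, 0.2]
grip_width: 0.0425
grasp_force: 0.0
```

drive_tool(
  slide=[
    [0, 0, 0],
    [0, 0, 0],
    [0, 0, 0],
    [0, 0, 0],
    [0, 0, 0],
    [0, 0, 0],
    [0, 0, 0],
    [0, 0, 0],
  ],
  rotation=[
    [0, 0, 0],
    [0, 0, 0],
    [0, 0, 0],
    [0, 0, 0],
    [0, 0, 0],
    [0, 0, 0],
    [0, 0, 0],
    [0, 0, 0],
  ],
  gripper=0.1,
)

```text
clock: 26.6
eef_pos: [0.5162, 0.0479, 0.0369]
tool_rot: [-0.1, 0.995, 0.0, 0.001]
ft_force: [-1.8, 0.7, 6.9]
grip_width: 0.0146
grasp_force: 59.7
```

```bash
python3 -c "
from h import *
go(None); o=bot.get_obs()
cc=np.array([.4858,.1364]); a=.199; Rm=np.array([[np.cos(a),-np.sin(a)],[np.sin(a),np.cos(a)]])
print('local',Rm.T@(o['eef_pos'][:2]-cc), 'foot check', Rm.T@(np.array([.470,.2155])-cc))"
```

```text
t 26.6 pos [0.5162 0.0479 0.0369] yaw -2.9415 zax [ 1.7e-03  5.0e-04 -1.0e+00] ft [-1.8  0.7  6.9] w 0.0146
local [ 0.01234021 -0.09275111] foot check [0.00014903 0.08066243]
```

drive_tool(
  slide=[
    [0, 0.02, -0.002],
    [0, 0.06, -0.002],
    [0, 0.11, -0.002],
    [0, 0.16, -0.002],
    [0, 0.2, -0.002],
    [0, 0.23, -0.002],
    [0, 0.251, -0.002],
    [0, 0.251, -0.002],
  ],
  rotation=[
    [0, 0, 0],
    [0, 0, 0],
    [0, 0, 0],
    [0, 0, 0],
    [0, 0, 0],
    [0, 0, 0],
    [0, 0, 0],
    [0, 0, 0],
  ],
)

```text
clock: 27.6
eef_pos: [0.5034, 0.111, 0.037]
tool_rot: [-0.101, 0.995, 0.001, 0.001]
ft_force: [0.3, 0.1, 5.0]
grip_width: 0.0149
grasp_force: 59.7
```

```bash
python3 -c "
from h import *
go(None); o=bot.get_obs()
cc=np.array([.4858,.1364]); a=.199; Rm=np.array([[np.cos(a),-np.sin(a)],[np.sin(a),np.cos(a)]])
print('local',Rm.T@(o['eef_pos'][:2]-cc))
s=snap('scene');c=snap('wrist')
cv2.imwrite('pics/idx_w.png',c['image'][:,:,::-1])
# find pointer vs marks: sample wrist pixel of marks via projection
for n,c in(('wrist',c),('scene',s)):
  K=c['camera_matrix']
  for y in(-.06,-.03,0):
    p=np.r_[cc+Rm@[-.033,y],.012]; q=R.from_quat(c['orientation']).as_matrix().T@(p-c['xyz']); a1,b1=q[0]/-q[2],-q[1]/-q[2]; k=1+c['k1']*(a1*a1+b1*b1)
    print(n,y,K[0,0]*a1*k+K[0,2],K[1,1]*b1*k+K[1,2])
"
```

```text
t 27.6 pos [0.5034 0.111  0.037 ] yaw -2.94 zax [ 0.0012  0.0015 -1.    ] ft [0.3 0.1 5. ] w 0.0149
local [ 0.01222632 -0.02841547]
wrist -0.06 253.64618146469587 188.17660894046676
wrist -0.03 319.6879437041399 188.23267421402215
wrist 0 385.6871305484928 188.51149143999606
scene -0.06 297.241328623164 325.08113209397663
scene -0.03 289.3651616740557 334.5949697299805
scene 0 281.28014518389955 344.35011906041086
```

```bash
python3 -c "
from h import *
s=load('scene');c=load('wrist')
a=cv2.resize(c['image'][140:310,225:415,::-1],(492,440),interpolation=cv2.INTER_CUBIC)
b=cv2.resize(s['image'][330:393,215:259,::-1],(307,440),interpolation=cv2.INTER_CUBIC)
cv2.imwrite('pics/m6.png',np.hstack([a,b]))"
```

```text
(no output)
```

View pics/m6.png

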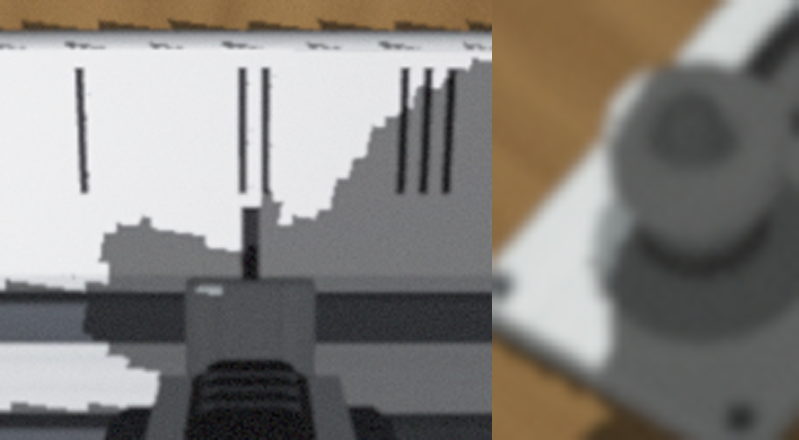

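Wrist crop: pointer at crop u≈251, two-line mark's lines at 242.5 and 266 (middle ≈254.3), so the pointer is a fraction of a mm short of mark two. Scene crop: collar sits level on the mandrel.

```bash
python3 -c "
from h import *
c=load('wrist')
cc=np.array([.4858,.1364]); a=.199; Rm=np.array([[np.cos(a),-np.sin(a)],[np.sin(a),np.cos(a)]])
f=lambda x,y,z:(Rm.T@(atz(c,225+(x+.5)/2.59-.5,140+(y+.5)/2.588-.5,z)[:2]-cc)*1000).round(2)
print('ptr',f(251,215,.041),f(251,215,.035),'m2',f(242,130,.012),f(266,130,.012),'m1',f(82,130,.012),'m3',f(426,130,.012))"
```

```text
ptr [-23.2  -29.19] [-21.92 -29.17] m2 [-32.23 -30.71] [-32.24 -26.5 ] m1 [-32.2 -58.8] m3 [-32.37   1.62]
```

drive_tool(
  slide=[
    [0, 0.001, 0],
    [0, 0.002, 0],
    [0, 0.0024, 0],
    [0, 0.0024, 0],
    [0, 0.0024, 0],
    [0, 0.0024, 0],
    [0, 0.0024, 0],
    [0, 0.0024, 0],
  ],
  rotation=[
    [0, 0, 0],
    [0, 0, 0],
    [0, 0, 0],
    [0, 0, 0],
    [0, 0, 0],
    [0, 0, 0],
    [0, 0, 0],
    [0, 0, 0],
  ],
)

```text
clock: 28.7
eef_pos: [0.5034, 0.111, 0.0369]
tool_rot: [-0.1, 0.995, 0.0, 0.001]
ft_force: [1.0, -1.2, 4.8]
grip_width: 0.0148
grasp_force: 59.7
```

drive_tool(
  slide=[
    [0, 0, 0],
    [0, 0, 0],
    [0, 0, 0],
    [0, 0, 0],
    [0, 0, 0],
    [0, 0, -0.02],
    [0, 0, -0.06],
    [0, 0, -0.12],
  ],
  rotation=[
    [0, 0, 0],
    [0, 0, 0],
    [0, 0, 0],
    [0, 0, 0],
    [0, 0, 0],
    [0, 0, 0],
    [0, 0, 0],
    [0, 0, 0],
  ],
  gripper=0.45,
)

```text
clock: 29.7
eef_pos: [0.5028, 0.1098, 0.0673]
tool_rot: [-0.1, 0.995, 0.0, -0.0]
ft_force: [1.0, 0.4, 0.1]
grip_width: 0.0384
grasp_force: 0.0
```

drive_tool(
  slide=[
    [0, 0, -0.06],
    [0, 0, -0.12],
    [0, 0, -0.18],
    [0, 0, -0.24],
    [0, 0, -0.28],
    [0, 0, -0.28],
    [0, 0, -0.28],
    [0, 0, -0.28],
  ],
  rotation=[
    [0, 0, 0],
    [0, 0, 0],
    [0, 0, 0],
    [0, 0, 0],
    [0, 0, 0],
    [0, 0, 0],
    [0, 0, 0],
    [0, 0, 0],
  ],
)

```text
clock: 30.7
eef_pos: [0.5023, 0.1097, 0.1357]
tool_rot: [-0.1, 0.995, -0.0, -0.001]
ft_force: [0.7, 0.5, 0.2]
grip_width: 0.0384
grasp_force: 0.0
```

```bash
python3 -c "
from h import *
go(None)
c=snap('wrist'); cc=np.array([.4858,.1364]); a=.199; Rm=np.array([[np.cos(a),-np.sin(a)],[np.sin(a),np.cos(a)]])
g=cv2.cvtColor(c['image'],cv2.COLOR_RGB2GRAY)
K=c['camera_matrix']
def proj(x,y,z):
    p=np.r_[cc+Rm@[x,y],z]; q=R.from_quat(c['orientation']).as_matrix().T@(p-c['xyz']); A,B=q[0]/-q[2],q[1]/q[2]; k=1+c['k1']*(A*A+B*B)
    return K[0,0]*A*k+K[0,2],K[1,1]*B*k+K[1,2]
ys=np.arange(-.045,-.012,.0005)
def prof(x,z): return [int(cv2.getRectSubPix(g,(1,1),proj(x,y,z))[0,0]) for y in ys]
for x,z in((-.033,.012),(-.019,.041),(-.016,.041)):
    print(x,list(zip((ys*1000).round(1).tolist(),prof(x,z))))
"
```

```text
t 30.7 pos [0.5023 0.1097 0.1357] yaw -2.9416 zax [-1.9e-03 -2.0e-04 -1.0e+00] ft [0.7 0.5 0.2] w 0.0384
-0.033 [(-45.0, 236), (-44.5, 236), (-44.0, 236), (-43.5, 236), (-43.0, 236), (-42.5, 236), (-42.0, 236), (-41.5, 236), (-41.0, 236), (-40.5, 236), (-40.0, 236), (-39.5, 236), (-39.0, 236), (-38.5, 236), (-38.0, 236), (-37.5, 236), (-37.0, 236), (-36.5, 236), (-36.0, 236), (-35.5, 236), (-35.0, 236), (-34.5, 236), (-34.0, 236), (-33.5, 236), (-33.0, 235), (-32.5, 233), (-32.0, 222), (-31.5, 187), (-31.0, 147), (-30.5, 138), (-30.0, 173), (-29.5, 210), (-29.0, 233), (-28.5, 234), (-28.0, 223), (-27.5, 197), (-27.0, 141), (-26.5, 136), (-26.0, 164), (-25.5, 210), (-25.0, 228), (-24.5, 235), (-24.0, 235), (-23.5, 234), (-23.0, 234), (-22.5, 235), (-22.0, 234), (-21.5, 234), (-21.0, 234), (-20.5, 235), (-20.0, 234), (-19.5, 234), (-19.0, 233), (-18.5, 233), (-18.0, 234), (-17.5, 235), (-17.0, 235), (-16.5, 235), (-16.0, 235), (-15.5, 233), (-15.0, 234), (-14.5, 234), (-14.0, 234), (-13.5, 234), (-13.0, 234), (-12.5, 233)]
-0.019 [(-45.0, 236), (-44.5, 236), (-44.0, 237), (-43.5, 236),
[... 1091 characters left out ...]
34), (-37.0, 236), (-36.5, 235), (-36.0, 235), (-35.5, 235), (-35.0, 236), (-34.5, 236), (-34.0, 236), (-33.5, 235), (-33.0, 235), (-32.5, 234), (-32.0, 233), (-31.5, 224), (-31.0, 202), (-30.5, 140), (-30.0, 84), (-29.5, 50), (-29.0, 47), (-28.5, 79), (-28.0, 121), (-27.5, 149), (-27.0, 156), (-26.5, 134), (-26.0, 125), (-25.5, 122), (-25.0, 121), (-24.5, 122), (-24.0, 123), (-23.5, 121), (-23.0, 121), (-22.5, 121), (-22.0, 123), (-21.5, 122), (-21.0, 121), (-20.5, 121), (-20.0, 122), (-19.5, 122), (-19.0, 122), (-18.5, 121), (-18.0, 122), (-17.5, 122), (-17.0, 123), (-16.5, 122), (-16.0, 120), (-15.5, 122), (-15.0, 122), (-14.5, 123), (-14.0, 123), (-13.5, 119), (-13.0, 120), (-12.5, 122)]
```

```bash
python3 -c "
from h import *
print(bot.job_done())"
```

```text
the job is handed in; nothing more can be done
None
```

The collar from the pad is seated level on the two-groove step, and the index pointer stands about 0.5 mm short of the middle of the two-line mark; I handed the job in at about 31 s of the 54 s allowed.

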